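# Find the rattling probe case and present it

### The arm

A 6-joint arm with a two-finger parallel gripper is mounted at the origin on the work surface. World frame = base frame: x ahead of the robot, y to its left, z up, the work surface at z = 0. Lengths are in m, angles in rad, forces in N, time in s.
With the tool pointing down it reaches from about 0.3 to 0.775 m from the base axis. Payload 14.6 kg.
Tool frame: the origin (TCP) lies at the very end of the fingers, on their centre line; the grasp point (between the pads) lies 19 mm behind it; y points along the fingers, z is the direction in which the jaws open and shut, and the axes are right-handed (so a half turn about y gives the same grasp; the last joint's range is limited). The gripper opens to 94 mm and grips with 3 to 60 N. Pads are 16 mm wide; open, the fingers measure 119 mm over their backs; the gripper's body (75 mm by 177 mm) begins 78 mm behind the grasp point.
Start: joints at [1.19, 0.3, 1.521, -0, 1.321, -0.067], TCP at [0.17, 0.523, 0.205] pointing down, gripper open.
Joint ranges: [-3.03, 3.03], [-0.79, 2.21], [0.23, 2.52], [-1.04, 4.18], [0, 3.07], [-2.55, 2.55]. Speed limits (rad/s): [2.22, 2.22, 2.57, 3.14, 3.14, 3.14].

### API

Orientations are given as [roll, pitch, yaw] about the fixed x, y, z axes, in that order (R = Rz(yaw) Ry(pitch) Rx(roll)).
In Python, from station import get_obs, camera, job gives the robot as it stands.
- The arm moves only by the tool step_arm, never from a script. Its argument "targets" is a list of rows, each a list of 6 numbers: the shift along the tool's x, y, z in mm, then the turn, a rotation vector about the tool's x, y, z in degrees. In form: [[dx, dy, dz, rx, ry, rz], ...]. A call has 1 to 12 rows; each row shifts and turns the commanded pose from where the row before left it, along the tool's axes as they then stand; what a row does not reach is not made up. A row lasts 1/8 s, in which the tool goes at most 62.5 mm and 10.7 degrees, less where a joint would pass 70% of its speed; a pose out of reach is approached as far as the arm can. A call is refused whole if a number of a shift passes 62.5 or a number of a turn 10.7, either way. A call with a gripper value outside its range is refused whole. "gripper" is the opening, from -1 (shut) to 1 (fully open), set as the call begins (left out, the last holds). The fingers move at their own pace and stop on an object; "squeeze" is the grip in N (left out, the last holds). Time passes only in rows, so rows that do not move let the fingers close. It gives the time, the measured TCP pose, the force and the opening at its end, in the units of the state.
- get_obs(): the state, without advancing time (a new reading comes with each control period).
- camera(name): name is "scene" or "top" or "wrist"; returns a dict with "pixels" (480x640x3 uint8, red, green, blue), "intrinsics" (3x3 intrinsics, pixels), "k1" (the pictures are not rectified: a ray, as slopes to the right and down, at radius r is drawn at 1 + k1 r^2 times it, then the intrinsics apply), "R" (3x3) and "t" (3): a world point X has camera coordinates R X + t; the wrist camera has in their place "tool_from_camera" (4x4, takes a point from camera to tool coordinates, whose origin is the TCP and whose axes are the tool frame's). Camera axes: x right, y down, z forward; pixel columns grow to the right and rows downward; lengths in m; the calibration is good to about 2 mm. A picture is of the moment at which its call begins: read the wrist's pose just before it. There is no depth.
- job.hand_in(): hands the job in, once; it reports no verdict.
The state is a dict: "time_s": time; "qpos": joint angles; "joint_vel": joint speeds; "tau": joint torques, N m; "ee_pos": TCP position; "eef_rot": TCP orientation; "force": force on the tool from outside, world axes, zero at the start; "moment": the same for the moment, N m; "grip_width": finger opening in m.
Only numpy, scipy, OpenCV 4.12 (cv2) and the standard library are available. Lean on these libraries where they do the work, as an engineer would, in place of code of your own. Each camera call takes 0.05 s, during which the arm holds its last target.

### The job

One of the three sealed probe cases has its steel block loose inside. Going from the robot's left to its right, lift each above its own pad, rock it steeply end to end (orange end well down, then grey end well down) to find out whether it rattles, and stand it back upright on its pad; the last one may stay in hand if it is the one. Then present the one that rattles: finish while still holding it in the gripper, at rest over the middle of the yellow-edged hand-over mat, one or two hand's breadths up, orange end tipped well down so that the block lies at that end, with the two quiet cases standing on their pads and the other things undisturbed.

Things in the scene. Friction and masses are not known exactly. Their poses are not given: they have to be found in the camera images.
- case_a: One of three sealed probe cases alike outside: 120 (its x) x 50 (y) x 50 (z) mm, about 0.6 kg, grey, last 30 mm at its +x end orange. Origin: centre of underside, z up. Grip it across the 50 mm width. Starts on any of the pads, long axis within 0.3 rad of world x, orange end away from the robot. Any of the three may be the rattling one.
- case_b: One of three sealed probe cases alike outside: 120 (its x) x 50 (y) x 50 (z) mm, about 0.6 kg, grey, last 30 mm at its +x end orange. Origin: centre of underside, z up. In each case of the three is a 0.34 kg steel block off centre: packed tight in two; in one (any) it slides 60 mm lengthwise when tipped over 5 degrees (crosses within 0.5 s at 25) and stays put when level.
- case_c: One of three sealed probe cases alike outside: 120 (its x) x 50 (y) x 50 (z) mm, about 0.6 kg, grey, last 30 mm at its +x end orange. Origin: centre of underside, z up. Telling a loose block (in any of the three): held level after tipping one end and again after the other, the moment about the case's y differs by about 0.2 N m; in a quiet case it comes back the same.
- pad_left_top (a point): Black rubber pad, fixed, 150 (x) x 85 (y) x 4 mm, edges along world x and y; this point is the centre of its top face. One case stands centred on it at the start. It is the one at the robot's left (+y) of the row of three pads.
- pad_mid_top (a point): Black rubber pad, fixed, 150 (x) x 85 (y) x 4 mm, edges along world x and y; this point is the centre of its top face. One case stands centred on it at the start. It is the middle one of the row of three pads.
- pad_right_top (a point): Black rubber pad, fixed, 150 (x) x 85 (y) x 4 mm, edges along world x and y; this point is the centre of its top face. One case stands centred on it at the start. It is the one at the robot's right (-y) of the row of three pads.
- handover_top (a point): Hand-over mat, fixed, beyond the pads: yellow with a white middle, 110 (x) x 170 (y) x 3 mm, edges along world x and y; this point is the centre of its top face.
- slug (a joint): Where the loose block lies along its case (it does not tell which case): -0.030 m at the grey end, +0.030 at the orange end. It changes only when the case that rattles is tipped or jolted.
- couplant: White squeeze bottle, 42 mm across, 120 mm tall. Loose bystander standing on the bench not to be disturbed. Origin: centre of its underside.
- stepblock: Dark steel step block, 100 x 30 mm, 10 to 34 mm high. Loose bystander standing on the bench not to be disturbed. Origin: centre of its underside.
- pipering: Dark steel pipe ring, 110 mm across, 50 mm tall. Loose bystander standing on the bench not to be disturbed. Origin: centre of its underside.
- beaker: Clear plastic cup, 66 mm across, 80 mm tall. Loose bystander standing on the bench not to be disturbed. Origin: centre of its underside.
- barstock: Steel square bar, 140 x 25 x 25 mm. Loose bystander standing on the bench not to be disturbed. Origin: centre of its underside.
- spray: Clear bottle with orange cap, 66 mm across, 210 mm tall. Loose bystander standing on the bench not to be disturbed. Origin: centre of its underside.
There are look-alikes about, which are no part of the job. What is shaped like the part that bears pad_mid_top but brown or turquoise is not meant.

How it is judged:
On the way, in this order (a step that is already met when the one before it is completed fails the run):
1. the case of the robot's left pad is held up over its pad with its orange end tipped down by more than 15 degrees (((horizontal distance between case_a and pad_left_top below 0.08 m and height (world z) of case_a above 0.04 m and contact force between case_a and the fingers above 1 N and angle between case_a's own x axis and vertical above 1.833 rad) or (horizontal distance between case_b and pad_left_top below 0.08 m and height (world z) of case_b above 0.04 m and contact force between case_b and the fingers above 1 N and angle between case_b's own x axis and vertical above 1.833 rad) or (horizontal distance between case_c and pad_left_top below 0.08 m and height (world z) of case_c above 0.04 m and contact force between case_c and the fingers above 1 N and angle between case_c's own x axis and vertical above 1.833 rad))), for 0.15 s.
2. then the same case is held up over its pad with its grey end tipped down by more than 15 degrees (((horizontal distance between case_a and pad_left_top below 0.08 m and height (world z) of case_a above 0.04 m and contact force between case_a and the fingers above 1 N and angle between case_a's own x axis and vertical below 1.309 rad) or (horizontal distance between case_b and pad_left_top below 0.08 m and height (world z) of case_b above 0.04 m and contact force between case_b and the fingers above 1 N and angle between case_b's own x axis and vertical below 1.309 rad) or (horizontal distance between case_c and pad_left_top below 0.08 m and height (world z) of case_c above 0.04 m and contact force between case_c and the fingers above 1 N and angle between case_c's own x axis and vertical below 1.309 rad))), for 0.15 s.
3. the case of the middle pad is held up over its pad with its orange end tipped down by more than 15 degrees (((horizontal distance between case_a and pad_mid_top below 0.08 m and height (world z) of case_a above 0.04 m and contact force between case_a and the fingers above 1 N and angle between case_a's own x axis and vertical above 1.833 rad) or (horizontal distance between case_b and pad_mid_top below 0.08 m and height (world z) of case_b above 0.04 m and contact force between case_b and the fingers above 1 N and angle between case_b's own x axis and vertical above 1.833 rad) or (horizontal distance between case_c and pad_mid_top below 0.08 m and height (world z) of case_c above 0.04 m and contact force between case_c and the fingers above 1 N and angle between case_c's own x axis and vertical above 1.833 rad))), for 0.15 s.
4. then the same case is held up over its pad with its grey end tipped down by more than 15 degrees (((horizontal distance between case_a and pad_mid_top below 0.08 m and height (world z) of case_a above 0.04 m and contact force between case_a and the fingers above 1 N and angle between case_a's own x axis and vertical below 1.309 rad) or (horizontal distance between case_b and pad_mid_top below 0.08 m and height (world z) of case_b above 0.04 m and contact force between case_b and the fingers above 1 N and angle between case_b's own x axis and vertical below 1.309 rad) or (horizontal distance between case_c and pad_mid_top below 0.08 m and height (world z) of case_c above 0.04 m and contact force between case_c and the fingers above 1 N and angle between case_c's own x axis and vertical below 1.309 rad))), for 0.15 s.
5. the case of the robot's right pad is held up over its pad with its orange end tipped down by more than 15 degrees (((horizontal distance between case_a and pad_right_top below 0.08 m and height (world z) of case_a above 0.04 m and contact force between case_a and the fingers above 1 N and angle between case_a's own x axis and vertical above 1.833 rad) or (horizontal distance between case_b and pad_right_top below 0.08 m and height (world z) of case_b above 0.04 m and contact force between case_b and the fingers above 1 N and angle between case_b's own x axis and vertical above 1.833 rad) or (horizontal distance between case_c and pad_right_top below 0.08 m and height (world z) of case_c above 0.04 m and contact force between case_c and the fingers above 1 N and angle between case_c's own x axis and vertical above 1.833 rad))), for 0.15 s.
6. then the same case is held up over its pad with its grey end tipped down by more than 15 degrees (((horizontal distance between case_a and pad_right_top below 0.08 m and height (world z) of case_a above 0.04 m and contact force between case_a and the fingers above 1 N and angle between case_a's own x axis and vertical below 1.309 rad) or (horizontal distance between case_b and pad_right_top below 0.08 m and height (world z) of case_b above 0.04 m and contact force between case_b and the fingers above 1 N and angle between case_b's own x axis and vertical below 1.309 rad) or (horizontal distance between case_c and pad_right_top below 0.08 m and height (world z) of case_c above 0.04 m and contact force between case_c and the fingers above 1 N and angle between case_c's own x axis and vertical below 1.309 rad))), for 0.15 s.
At the end, for the whole second after the job is handed in: The rattling case is held over the mat (centres within 50 mm seen from above), origin 80 to 300 mm up, orange end down by 10 to 50 degrees, its block within 10 mm of that end, still; the other two stand upright, released, at rest within 40 mm of their starts. Finishes holding (value of joint slug above 0.02 m and ((horizontal distance between case_a and handover_top below 0.05 m and height (world z) of case_a between 0.08 and 0.3 m and contact force between case_a and the fingers above 1 N and angle between case_a's own x axis and vertical between 1.741 and 2.441 rad and linear speed of case_a below 0.04 m/s and distance of each of case_b, case_c from where it was at the start of the episode below 0.04 m and angle between each of case_b, case_c's own z axis and vertical below 0.1 rad and height (world z) of each of case_b, case_c below 0.012 m and linear speed of each of case_b, case_c below 0.02 m/s and contact force between each of case_b, case_c and the fingers below 0.1 N) or (horizontal distance between case_b and handover_top below 0.05 m and height (world z) of case_b between 0.08 and 0.3 m and contact force between case_b and the fingers above 1 N and angle between case_b's own x axis and vertical between 1.741 and 2.441 rad and linear speed of case_b below 0.04 m/s and distance of each of case_a, case_c from where it was at the start of the episode below 0.04 m and angle between each of case_a, case_c's own z axis and vertical below 0.1 rad and height (world z) of each of case_a, case_c below 0.012 m and linear speed of each of case_a, case_c below 0.02 m/s and contact force between each of case_a, case_c and the fingers below 0.1 N) or (horizontal distance between case_c and handover_top below 0.05 m and height (world z) of case_c between 0.08 and 0.3 m and contact force between case_c and the fingers above 1 N and angle between case_c's own x axis and vertical between 1.741 and 2.441 rad and linear speed of case_c below 0.04 m/s and distance of each of case_a, case_b from where it was at the start of the episode below 0.04 m and angle between each of case_a, case_b's own z axis and vertical below 0.1 rad and height (world z) of each of case_a, case_b below 0.012 m and linear speed of each of case_a, case_b below 0.02 m/s and contact force between each of case_a, case_b and the fingers below 0.1 N))); the arm keeps its last pose, push and grip.
It fails at once if one of the six bystanders was moved more than 40 mm or knocked over (distance of any of couplant, stepblock, pipering, beaker, barstock, spray from where it was at the start of the episode above 0.04 m or angle between any of couplant, stepblock, pipering, beaker, barstock, spray's own z axis and vertical above 0.5 rad).
It also fails if it takes over 72 s, if anything falls off the work surface, if the arm or the gripper's body presses on something with over 40 N, if the wrist force passes 120 N, or if a joint passes its speed limit or range.

## Working session

There is one attempt and no reset: what is moved stays moved. The work goes in short steps, Python scripts to look and compute and a tool call to move; the robot and the scene stay as the last step left them, time stands still between calls to the robot, and variables do not carry over. Pictures are saved under pics/ and viewed, and the job is handed in when it is done.

Besides the shell and the picture viewer there is one more tool, called by a JSON object that holds its "op" and its "data". step_arm: Moves the arm, as the interface text tells. Its arguments: {"type":"object","properties":{"targets":{"type":"array","items":{"type":"array","items":{"type":"number"}}},"gripper":{"type":"number"},"squeeze":{"type":"number"}},"required":["targets"]}

```bash
ls; mkdir -p pics; python3 - <<'E'
from station import get_obs,camera
import cv2,numpy as np
o=get_obs();print(o)
for n in("scene","top","wrist"):
    c=camera(n);cv2.imwrite(f"pics/{n}0.png",c["pixels"][:,:,::-1])
    print(n,{k:np.round(v,4).tolist() for k,v in c.items() if k!="pixels"})
E
```

```text
pics
{'time_s': 0.0, 'qpos': array([ 1.19039035e+00,  3.00480932e-01,  1.52156549e+00,  5.87065200e-05,
        1.32073159e+00, -6.65654994e-02]), 'joint_vel': array([ 0.00056195, -0.00018603,  0.00056674, -0.00139861, -0.00023261,
        0.00036876]), 'tau': array([-6.79278546e-04, -5.31802046e+01, -3.52741206e+01,  7.08357012e-02,
        2.42969021e-02, -9.86493046e-05]), 'ee_pos': array([0.16966431, 0.52289902, 0.20488754]), 'eef_rot': array([-1.57197528e+00,  1.35583139e-04, -3.13855118e-01]), 'force': array([-0.75889884, -0.66500813,  0.1931897 ]), 'moment': array([-0.01231425, -0.01053688,  0.02787542]), 'grip_width': 0.09396777961436026}
scene {'intrinsics': [[495.0778, 0.0, 323.4469], [0.0, 495.0778, 234.3597], [0.0, 0.0, 1.0]], 'k1': -0.0037, 'R': [[-0.7244, 0.6893, 0.0109], [0.4114, 0.4449, -0.7954], [-0.5531, -0.5717, -0.6059]], 't': [0.3686, -0.1482, 1.5249]}
top {'intrinsics': [[552.9415, 0.0, 314.5474], [0.0, 552.9415, 239.0259], [0.0, 0.0, 1.0]], 'k1': -0.0155, 'R': [[-0.0204, -0.9997, -0.0124], [-0.9919, 0.0218, -0.1249], [0.1251, 0.0098, -0.9921]], 't': [0.0121, 0.4805, 1.1691]}
wrist {'intrinsics': [[338.2869, 0.0, 318.0204], [0.0, 338.2869, 244.8857], [0.0, 0.0, 1.0]], 'k1': -0.0364, 'tool_from_camera': [[0.0002, 0.9654, 0.2607, -0.0762], [0.001, -0.2607, 0.9654, -0.1796], [1.0, 0.0, -0.001, 0.0008], [0.0, 0.0, 0.0, 1.0]]}
```

View pics/top0.png

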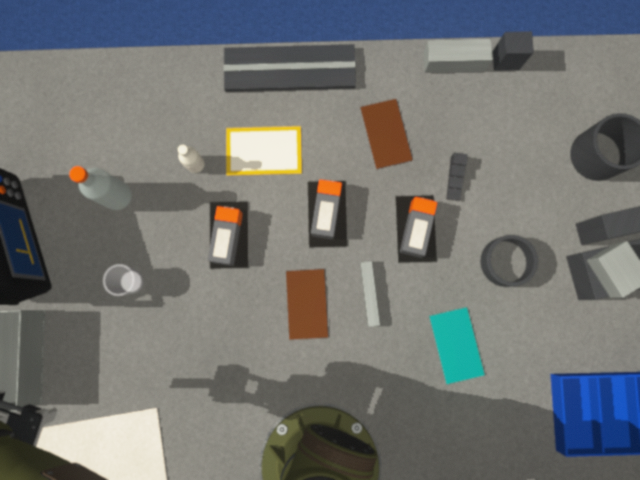

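View pics/scene0.png

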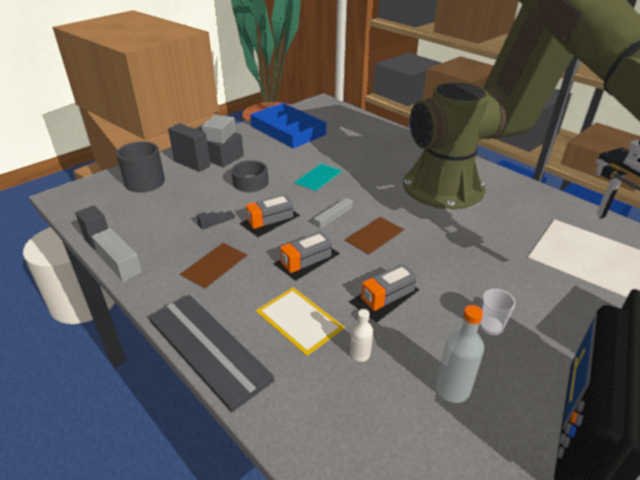

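The top view shows the three cases on black pads at about (227,236), (327,212) and (418,228), and the mat at (264,150). The couplant bottle stands at (192,158), left of the mat, and the barstock is at (371,293). I'll enlarge the middle.

```bash
python3 - <<'E'
import cv2
i=cv2.imread("pics/top0.png")[110:280,170:450]
i=cv2.resize(i,None,fx=2.857,fy=2.857,interpolation=cv2.INTER_CUBIC)
cv2.imwrite("pics/crop0.png",i);print(i.shape)
E
```

```text
(486, 800, 3)
```

View pics/crop0.png

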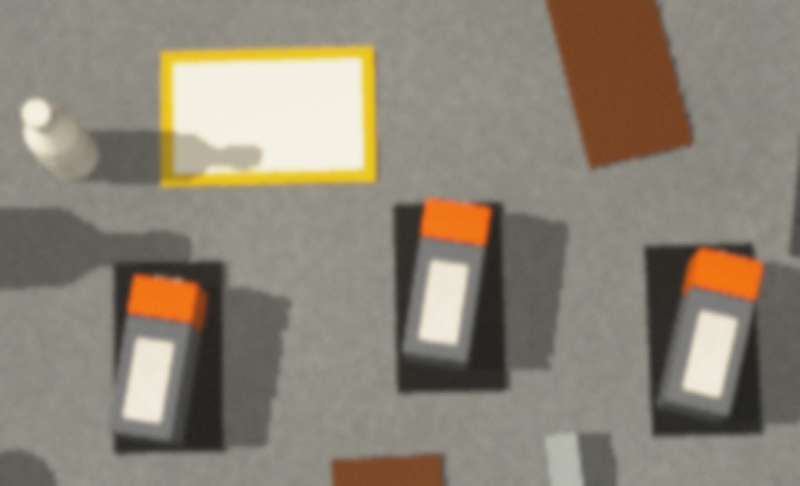

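```bash
cat > h.py <<'E'
import numpy as np,cv2,json
from scipy.spatial.transform import Rotation as Ro
def ray_pt(c,uv,z):
    K=c["intrinsics"];x=(np.array(uv)-[K[0,2],K[1,2]])/[K[0,0],K[1,1]]
    s=x.copy()
    for _ in range(5): s=x/(1+c["k1"]*(s@s))
    R,t=np.array(c["R"]),np.array(c["t"]);d=R.T@np.r_[s,1];o=-R.T@t
    return o+d*(z-o[2])/d[2]
def proj(c,X):
    X=np.atleast_2d(X);p=X@np.array(c["R"]).T+c["t"];s=p[:,:2]/p[:,2:]
    s=s*(1+c["k1"]*(s**2).sum(1,keepdims=True));K=c["intrinsics"]
    return s*[K[0,0],K[1,1]]+[K[0,2],K[1,2]]
def box(x,y,yaw,z0=.004,L=.12,W=.05,H=.05):
    P=np.array([[a*L/2,b*W/2,h*H] for h in(0,1) for a,b in((1,1),(1,-1),(-1,-1),(-1,1))])
    return P@Ro.from_euler('z',yaw).as_matrix().T+[x,y,z0]
E
python3 - <<'E'
from h import *
from station import camera
c=camera("top")
f=lambda p:np.array(p)/2.857+[170,110]
for n,q in dict(L=[(135,274),(199,282),(180,442),(117,434)],M=[(424,199),(491,208),(468,362),(404,354)],R=[(696,248),(764,263),(730,416),(661,402)]).items():
    P=np.array([ray_pt(c,f(p),.054) for p in q])
    m=P.mean(0);d=(P[0]+P[1]-P[2]-P[3]);print(n,m,np.arctan2(d[1],d[0]),np.hypot(*d[:2])/2,np.linalg.norm(P[0]-P[1]))
for n,q in dict(L=[(114,262),(222,262),(224,450),(114,452)],M=[(394,204),(502,203),(508,388),(398,391)],R=[(644,245),(752,243),(764,432),(653,436)],mat=[(160,51),(375,46),(377,181),(161,187)]).items():
    P=np.array([ray_pt(c,f(p),.004) for p in q]);print("pad",n,P.mean(0),np.ptp(P,0))
for n,p,z in(("coupl",(190,163),.06),):print(n,ray_pt(c,p,0))
print(ray_pt(c,(80,174),.21),ray_pt(c,(183,150),.12),ray_pt(c,(371,293),.02),ray_pt(c,(122,280),.04))
E
```

```text
L [0.49016696 0.19195719 0.054     ] -0.1148595029532828 0.12099847983165674 0.048729756373929206
M [ 0.54374227 -0.02502457  0.054     ] -0.15932883443007217 0.11858879664716804 0.05095629166500273
R [ 0.50034609 -0.22219879  0.054     ] -0.2616139037361765 0.11896477090118886 0.05190312429830173
pad L [0.49816833 0.19227905 0.004     ] [0.14960301 0.08569792 0.        ]
pad M [ 0.54052349 -0.02825232  0.004     ] [0.14799621 0.08549398 0.        ]
pad R [ 0.50269614 -0.22362442  0.004     ] [0.14988165 0.08666067 0.        ]
pad mat [0.68847528 0.11289195 0.004     ] [0.11117155 0.17177135 0.        ]
coupl [0.66470064 0.2815857  0.        ]
[0.59115238 0.4395961  0.21      ] [0.65963338 0.26761666 0.12      ] [ 0.36179176 -0.11744508  0.02      ] [0.39990328 0.41648821 0.04      ]
```

{"op": "step_arm", "data": {"targets": [[20,0,-11,0,0,0],[41,0,-22,0,0,0],[43,0,-23,0,0,0],[43,0,-23,0,0,0],[43,0,-23,0,0,0],[43,0,-23,0,0,0],[43,0,-23,0,0,0],[43,0,-23,0,0,0],[43,0,-22,0,0,0],[25,0,-13,0,-3.4,0],[20,0,-10,0,-4,0],[0,0,0,0,-4,0]], "gripper": 1, "squeeze": 50}}

```text
time_s: 1.7
ee_pos: [0.4919, 0.1919, 0.2051]
eef_rot: [-1.571, 0.001, -0.114]
force: [0.8, 1.4, -0.5]
grip_width: 0.0943
```

```bash
cat >> h.py <<'E'
def go(o,x,y,z,yaw):
    """shift in tool axes mm, remaining rotvec deg to level pose"""
    R=Ro.from_euler('xyz',o["eef_rot"]);T=Ro.from_euler('xyz',[-np.pi/2,0,yaw])
    d=R.inv().apply(np.array([x,y,z])-o["ee_pos"])*1e3
    return np.round(d,1),np.round((R.inv()*T).as_rotvec(degrees=True),2)
E
python3 - <<'E'
from h import *
from station import camera,get_obs
o=get_obs();print(o["time_s"],o["ee_pos"],o["eef_rot"],o["qpos"])
print(go(o,.4902,.192,.11,-.115))
c=camera("wrist");np.save("w.npy",c["pixels"]);im=c["pixels"][:,:,::-1].copy()
# overlay predicted case box
R=Ro.from_euler('xyz',o["eef_rot"]).as_matrix();A=np.eye(4);A[:3,:3]=R;A[:3,3]=o["ee_pos"]
W=np.linalg.inv(A@np.array(c["tool_from_camera"]));c["R"]=W[:3,:3];c["t"]=W[:3,3]
for p in proj(c,box(.4902,.192,-.115)):cv2.circle(im,tuple(int(v) for v in p),3,(0,255,0),1)
cv2.imwrite("pics/w1.png",im)
E
```

```text
1.7 [0.49187604 0.19190533 0.20505698] [-1.57112555e+00  5.17273841e-04 -1.14333557e-01] [ 3.02657491e-01  2.51574628e-01  1.58345791e+00 -9.47879732e-05
  1.30716640e+00 -1.15378064e+00]
(array([-1.6, 95.1, -0.1]), array([ 0.02,  0.04, -0.03]))
```

View pics/w1.png

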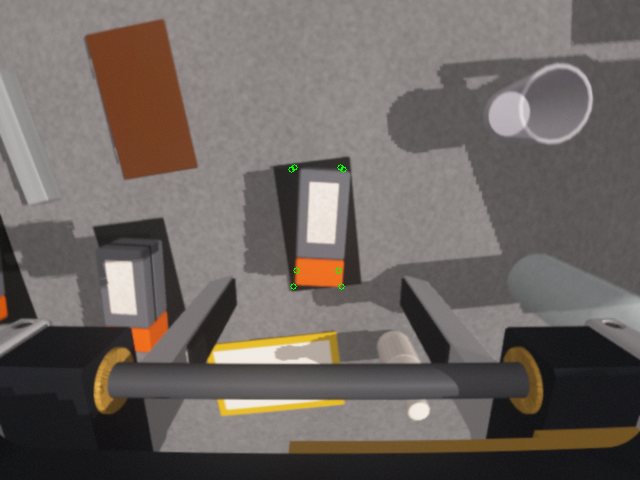

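```bash
python3 - <<'E'
from h import *
im=np.load("w.npy")[:,:,::-1][150:300,240:400]
cv2.imwrite("pics/w1c.png",cv2.resize(im,None,fx=4,fy=4,interpolation=cv2.INTER_CUBIC))
E
```

```text
(no output)
```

View pics/w1c.png

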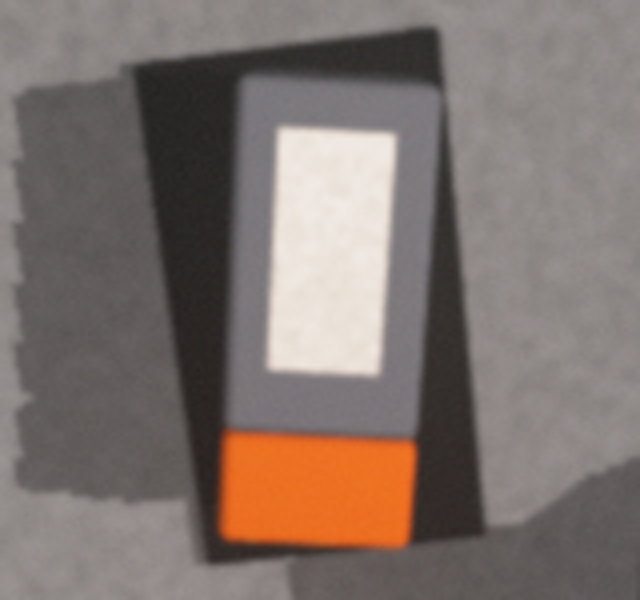

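```bash
cat >> h.py <<'E'
def wcam(c,o):
    A=np.eye(4);A[:3,:3]=Ro.from_euler('xyz',o["eef_rot"]).as_matrix();A[:3,3]=o["ee_pos"]
    W=np.linalg.inv(A@np.array(c["tool_from_camera"]));c["R"]=W[:3,:3];c["t"]=W[:3,3];return c
def fit(c,q,z=.054):
    "q: orange-left,orange-right,grey-right,grey-left pixels"
    P=np.array([ray_pt(c,p,z) for p in q]);d=P[0]+P[1]-P[2]-P[3]
    return P.mean(0),np.arctan2(d[1],d[0]),np.hypot(*d[:2])/2,np.linalg.norm(P[0]-P[1])
E
python3 - <<'E'
from h import *
from station import camera,get_obs
o=get_obs();c=wcam(camera("wrist"),o)
m=fit(c,[np.array(p)/4+[240,150] for p in [(221,540),(407,548),(441,88),(240,77)]]);print(m)
pad=np.array([ray_pt(c,np.array(p)/4+[240,150],.004) for p in[(133,66),(437,28),(485,530),(205,562)]]);print(pad.mean(0))
print(go(o,m[0][0],m[0][1],.012,m[1]))
E
```

```text
(array([0.49053628, 0.19663459, 0.054     ]), np.float64(-0.1639177928397636), np.float64(0.11844701894810175), np.float64(0.04876878654923081))
[0.49703025 0.19326915 0.004     ]
(array([ -1.3, 193.1,   4.2]), array([ 0.02,  3.07, -0.03]))
```

{"op": "step_arm", "data": {"targets": [[-1,15,2,0,1.3,0],[0,30,1.5,0,1,0],[0,40,0,0,0,0],[0,40,0,0,0,0],[0,33,0,0,0,0],[0,20,0,0,0,0],[0,10,0,0,0,0],[0,4,0,0,0,0],[0,0,0,0,0,0]]}}

```text
time_s: 2.92
ee_pos: [0.4907, 0.1968, 0.0138]
eef_rot: [-1.571, -0.0, -0.155]
force: [-0.0, 0.0, 0.0]
grip_width: 0.0939
```

{"op": "step_arm", "data": {"targets": [[0,0,0,0,0,0],[0,0,0,0,0,0],[0,0,0,0,0,0],[0,0,0,0,0,0],[0,0,0,0,0,0],[0,0,0,0,0,0]], "gripper": -1, "squeeze": 55}}

```text
time_s: 3.68
ee_pos: [0.4906, 0.1965, 0.0135]
eef_rot: [-1.571, -0.0, -0.155]
force: [0.1, -2.4, 0.6]
grip_width: 0.0495
```

{"op": "step_arm", "data": {"targets": [[0,-8,0,0,0,0],[0,-18,0,0,0,0],[0,-25,0,0,0,0],[0,-25,0,0,0,0],[0,-20,0,0,0,0],[0,-14,0,0,0,0],[0,0,0,0,0,0],[0,0,0,0,0,0]]}}

```text
time_s: 4.68
ee_pos: [0.4902, 0.1965, 0.1228]
eef_rot: [-1.571, 0.001, -0.155]
force: [-0.5, -0.4, -6.3]
grip_width: 0.05
```

```bash
cat >> h.py <<'E'
def mom(tag=""):
    from station import get_obs
    o=get_obs();yw=o["eef_rot"][2];e=np.array([-np.sin(yw),np.cos(yw),0])
    print(tag,"t",round(o["time_s"],2),"pos",np.round(o["ee_pos"],4),"rot",np.round(o["eef_rot"],4),"F",np.round(o["force"],2),"M",np.round(o["moment"],3),"My",round(float(e@o["moment"]),3),"w",round(o["grip_width"],4),"tau",np.round(o["tau"],2))
E
python3 -c "
from h import *;mom('lift0')"
```

```text
lift0 t 4.67 pos [0.4902 0.1965 0.1228] rot [-1.5713e+00  1.0000e-03 -1.5500e-01] F [-0.51 -0.37 -6.32] M [-0.012 -0.112  0.034] My -0.112 w 0.05 tau [ 2.000e-02 -5.634e+01 -3.508e+01  6.000e-02  1.800e-01  0.000e+00]
```

{"op": "step_arm", "data": {"targets": [[0,0,0,0,0,4],[0,0,0,0,0,6],[0,0,0,0,0,7],[0,0,0,0,0,7],[0,0,0,0,0,4],[0,0,0,0,0,0],[0,0,0,0,0,0],[0,0,0,0,0,0],[0,0,0,0,0,0],[0,0,0,0,0,0]]}}

```text
time_s: 5.92
ee_pos: [0.4905, 0.1967, 0.1237]
eef_rot: [-1.571, 0.488, -0.155]
force: [0.2, 0.2, -5.6]
grip_width: 0.0497
```

```bash
python3 -c "
from h import *;mom('orange down')
from station import camera
for n in('scene','wrist'):cv2.imwrite(f'pics/tilt1{n}.png',camera(n)['pixels'][:,:,::-1])"
```

```text
orange down t 5.92 pos [0.4905 0.1967 0.1237] rot [-1.5707  0.4881 -0.1547] F [ 0.17  0.15 -5.62] M [-0.1   -0.793 -0.005] My -0.799 w 0.0497 tau [ 4.000e-02 -6.960e+01 -3.363e+01  7.100e-01  2.000e+00  1.000e-02]
```

View pics/tilt1scene.png

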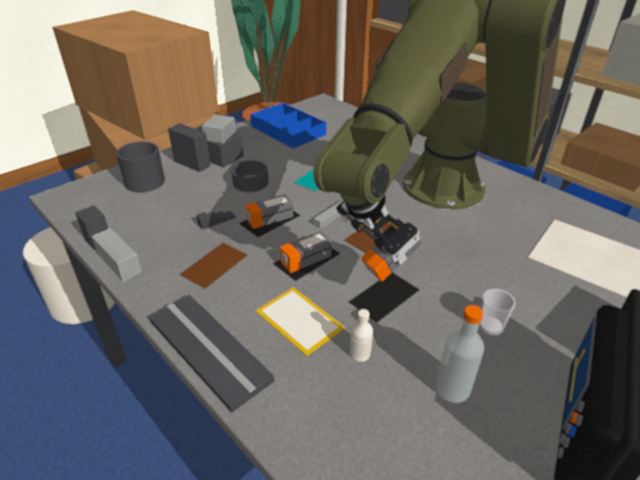

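View pics/tilt1wrist.png

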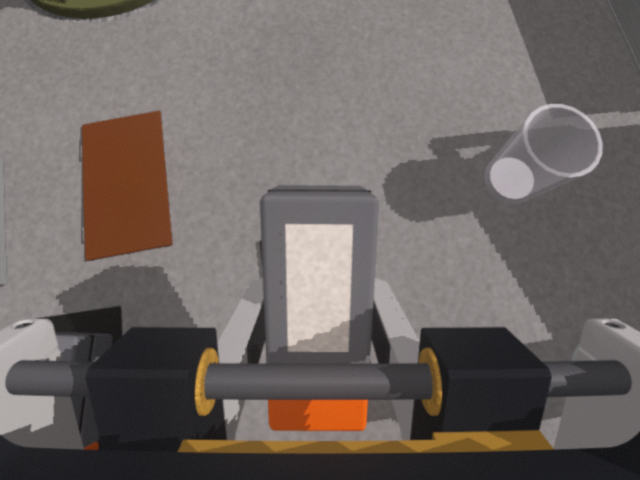

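The case is held about 28° orange-down: the orange end is at (377,265) in the scene view, and the case is square in the jaws. Next I bring it level, read the moment, then tip the grey end down.

{"op": "step_arm", "data": {"targets": [[0,0,0,0,0,-4],[0,0,0,0,0,-6],[0,0,0,0,0,-7],[0,0,0,0,0,-7],[0,0,0,0,0,-4],[0,0,0,0,0,0],[0,0,0,0,0,0],[0,0,0,0,0,0],[0,0,0,0,0,0]]}}

```text
time_s: 7.15
ee_pos: [0.4907, 0.1965, 0.1232]
eef_rot: [-1.571, 0.001, -0.155]
force: [0.6, 0.4, -5.8]
grip_width: 0.0498
```

```bash
python3 -c "
from h import *;mom('level after orange')"
```

```text
level after orange t 7.15 pos [0.4907 0.1965 0.1232] rot [-1.571e+00  9.000e-04 -1.553e-01] F [ 0.58  0.39 -5.79] M [-0.018 -0.13   0.032] My -0.131 w 0.0498 tau [-1.000e-02 -5.534e+01 -3.455e+01  7.000e-02  1.800e-01 -1.000e-02]
```

{"op": "step_arm", "data": {"targets": [[0,0,0,0,0,-4],[0,0,0,0,0,-6],[0,0,0,0,0,-7],[0,0,0,0,0,-7],[0,0,0,0,0,-4],[0,0,0,0,0,0],[0,0,0,0,0,0],[0,0,0,0,0,0],[0,0,0,0,0,0],[0,0,0,0,0,0]]}}

```text
time_s: 8.4
ee_pos: [0.4907, 0.1965, 0.1234]
eef_rot: [-1.571, -0.488, -0.155]
force: [0.5, 0.4, -5.4]
grip_width: 0.0497
```

```bash
python3 -c "
from h import *;mom('grey down')"
```

```text
grey down t 8.4 pos [0.4907 0.1965 0.1234] rot [-1.5708 -0.4884 -0.1552] F [ 0.49  0.39 -5.36] M [ 0.11   0.585 -0.029] My 0.595 w 0.0497 tau [-5.000e-02 -4.339e+01 -3.319e+01 -8.700e-01 -1.080e+00 -2.000e-02]
```

{"op": "step_arm", "data": {"targets": [[0,0,0,0,0,4],[0,0,0,0,0,6],[0,0,0,0,0,7],[0,0,0,0,0,7],[0,0,0,0,0,4],[0,0,0,0,0,0],[0,0,0,0,0,0],[0,0,0,0,0,0],[0,0,0,0,0,0]]}}

```text
time_s: 9.52
ee_pos: [0.4904, 0.1968, 0.1236]
eef_rot: [-1.571, -0.001, -0.155]
force: [0.3, -0.3, -5.1]
grip_width: 0.0499
```

```bash
python3 -c "
from h import *;mom('level after grey')"
```

```text
level after grey t 9.53 pos [0.4904 0.1968 0.1236] rot [-1.5707e+00 -8.0000e-04 -1.5450e-01] F [ 0.33 -0.29 -5.06] M [-0.019 -0.178  0.058] My -0.179 w 0.0499 tau [ 0.000e+00 -5.520e+01 -3.442e+01  5.000e-02  1.400e-01  1.000e-02]
```

```bash
cat >> h.py <<'E'
def momavg(tag,n=6):
    from station import get_obs,camera
    M=[]
    for i in range(n):
        o=get_obs();yw=o["eef_rot"][2];M.append([-np.sin(yw)*o["moment"][0]+np.cos(yw)*o["moment"][1],o["force"][2],o["tau"][4],o["eef_rot"][1]]);camera("wrist")
    M=np.array(M);print(tag,np.round(M.mean(0),4),"sd",np.round(M.std(0),4),"t",o["time_s"])
E
python3 -c "
from h import *;momavg('level grey')"
```

```text
level grey [-9.3700e-02 -5.7047e+00  1.4960e-01 -4.0000e-04] sd [4.400e-02 4.964e-01 5.000e-03 2.000e-04] t 9.775
```

{"op": "step_arm", "data": {"targets": [[0,0,0,0,0,5],[0,0,0,0,0,7],[0,0,0,0,0,7],[0,0,0,0,0,5],[0,0,0,0,0,0],[0,0,0,0,0,0],[0,0,0,0,0,0],[0,0,0,0,0,-5],[0,0,0,0,0,-7],[0,0,0,0,0,-7],[0,0,0,0,0,-5],[0,0,0,0,0,0]]}}

```text
time_s: 11.32
ee_pos: [0.4896, 0.1971, 0.1243]
eef_rot: [-1.57, -0.001, -0.154]
force: [0.0, -0.2, -5.9]
grip_width: 0.0498
```

```bash
python3 -c "
from h import *
momavg('level orange',8)"
```

```text
level orange [-1.0200e-01 -5.9577e+00  1.7000e-03  9.0000e-04] sd [0.0226 0.4504 0.3348 0.0006] t 11.675
```

The left case is quiet (level means −0.094 and −0.102 N m). I'll set it back on its pad.

{"op": "step_arm", "data": {"targets": [[0,12,0,0,0,0],[0,25,0,0,0,0],[0,28,0,0,0,0],[0,22,0,0,0,0],[0,11,0,0,0,0],[0,7,0,0,0,0],[0,3,0,0,0,0],[0,1,0,0,0,0],[0,0,0,0,0,0],[0,0,0,0,0,0]]}}

```text
time_s: 12.98
ee_pos: [0.4907, 0.1967, 0.0148]
eef_rot: [-1.571, -0.001, -0.155]
force: [-0.4, -1.0, -6.2]
grip_width: 0.05
```

```bash
python3 -c "
from h import *;mom()"
```

```text
t 12.97 pos [0.4907 0.1967 0.0148] rot [-1.5706e+00 -5.0000e-04 -1.5500e-01] F [-0.39 -1.04 -6.16] M [-0.059 -0.094 -0.003] My -0.102 w 0.05 tau [-0.000e+00 -5.886e+01 -2.899e+01  5.000e-02  1.600e-01  0.000e+00]
```

Still about 1.3 mm up. I'll lower it, then release.

{"op": "step_arm", "data": {"targets": [[0,1,0,0,0,0],[0,0.5,0,0,0,0],[0,0,0,0,0,0]]}}

```text
time_s: 13.35
ee_pos: [0.4907, 0.1967, 0.0135]
eef_rot: [-1.571, -0.0, -0.155]
force: [-4.1, -0.9, 5.7]
grip_width: 0.0496
```

{"op": "step_arm", "data": {"targets": [[0,0,0,0,0,0],[0,0,0,0,0,0],[0,0,0,0,0,0],[0,0,0,0,0,0],[0,0,0,0,0,0],[0,-10,0,0,0,0],[0,-25,0,0,0,0],[0,-40,0,0,0,0],[0,-50,0,0,0,0],[0,-40,0,0,0,0],[0,-20,0,0,0,0],[0,0,0,0,0,0]], "gripper": 1}}

```text
time_s: 14.85
ee_pos: [0.491, 0.1968, 0.1997]
eef_rot: [-1.569, -0.003, -0.155]
force: [-0.2, 0.2, -0.8]
grip_width: 0.0938
```

```bash
python3 -c "
from h import *
from station import camera,get_obs
mom()
cv2.imwrite('pics/s2.png',camera('wrist')['pixels'][:,:,::-1])
o=get_obs();print(go(o,.5437,-.0235,.2,-.17))"
```

```text
t 14.85 pos [0.491  0.1968 0.1997] rot [-1.5693 -0.0029 -0.1549] F [-0.17  0.18 -0.83] M [-0.01  0.05 -0.  ] My 0.048 w 0.0938 tau [ 3.000e-02 -5.249e+01 -3.684e+01  2.000e-02  5.700e-01 -0.000e+00]
(array([  86.5,   -1.8, -209.3]), array([-0.02,  0.86,  0.04]))
```

View pics/s2.png

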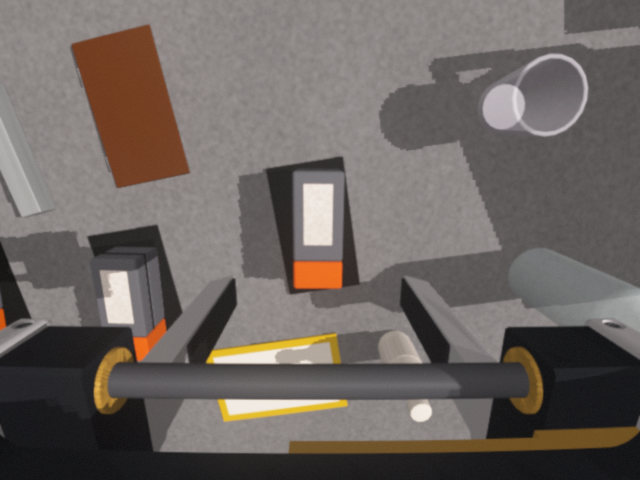

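The left case stands back on its pad, at (294–344, 170–289). Moving to the middle one.

{"op": "step_arm", "data": {"targets": [[6,0,-15,0,0.4,0],[14,0,-33,0,0.4,0],[16,0,-40,0,0,0],[16,0,-40,0,0,0],[16,0,-40,0,0,0],[11,-2,-27,0,0,0],[6,0,-14,0,0,0],[0,0,0,0,0,0],[0,0,0,0,0,0]]}}

```text
time_s: 16.02
ee_pos: [0.5395, -0.0229, 0.1997]
eef_rot: [-1.571, 0.0, -0.168]
force: [0.9, -0.3, 0.0]
grip_width: 0.094
```

```bash
python3 -c "
from h import *
from station import camera,get_obs
o=get_obs();c=camera('wrist');np.save('w2.npy',c['pixels'])
im=c['pixels'][:,:,::-1][150:300,240:400]
cv2.imwrite('pics/w2c.png',cv2.resize(im,None,fx=4,fy=4,interpolation=cv2.INTER_CUBIC))"
```

```text
(no output)
```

View pics/w2c.png

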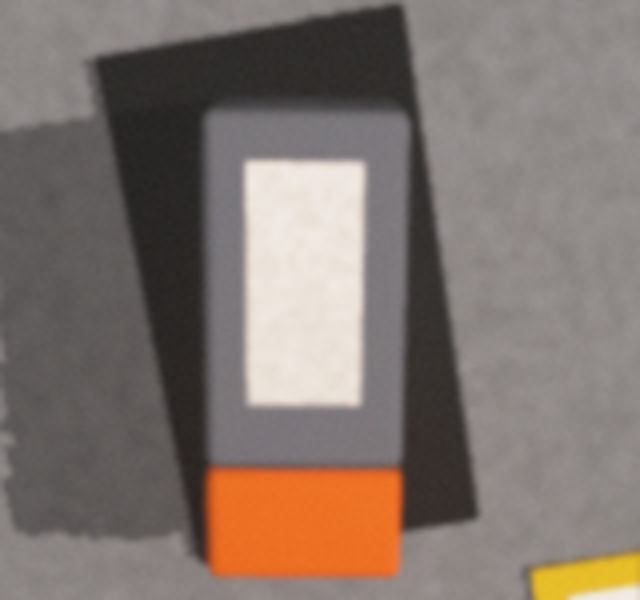

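```bash
python3 - <<'E'
from h import *
from station import camera,get_obs
o=get_obs();c=wcam(camera("wrist"),o)
m=fit(c,[np.array(p)/4+[240,150] for p in [(210,575),(401,576),(409,110),(203,110)]]);print(m)
print(go(o,m[0][0],m[0][1],.0135,m[1]))
print(go(o,.5437,-.025,.0135,-.159))
E
```

```text
(array([ 0.54423275, -0.02463459,  0.054     ]), np.float64(-0.17037796307289094), np.float64(0.11875743623910097), np.float64(0.04955874923982614))
(array([  5.1, 186.3,  -1.1]), array([-0.  ,  0.14, -0.02]))
(array([  4.6, 186.3,  -1.6]), array([-0.  , -0.51, -0.02]))
```

{"op": "step_arm", "data": {"targets": [[2,15,-1,0,0,0],[3,30,0,0,0,0],[0,40,0,0,0,0],[0,40,0,0,0,0],[0,30,0,0,0,0],[0,18,0,0,0,0],[0,9,0,0,0,0],[0,4,0,0,0,0],[0,0,0,0,0,0]]}}

```text
time_s: 17.25
ee_pos: [0.5448, -0.0254, 0.0144]
eef_rot: [-1.571, -0.001, -0.169]
force: [-0.1, -0.4, 0.7]
grip_width: 0.0938
```

{"op": "step_arm", "data": {"targets": [[0,0,0,0,0,0],[0,0,0,0,0,0],[0,0,0,0,0,0],[0,0,0,0,0,0],[0,0,0,0,0,0],[0,0,0,0,0,0]], "gripper": -1, "squeeze": 55}}

```text
time_s: 18.0
ee_pos: [0.5444, -0.0255, 0.014]
eef_rot: [-1.571, 0.0, -0.169]
force: [-0.3, -0.7, 0.9]
grip_width: 0.0497
```

{"op": "step_arm", "data": {"targets": [[0,-8,0,0,0,0],[0,-18,0,0,0,0],[0,-25,0,0,0,0],[0,-25,0,0,0,0],[0,-20,0,0,0,0],[0,-14,0,0,0,0],[0,0,0,0,0,0],[0,0,0,0,0,0]]}}

```text
time_s: 19.0
ee_pos: [0.544, -0.0254, 0.1233]
eef_rot: [-1.571, 0.001, -0.169]
force: [-0.4, -0.5, -6.0]
grip_width: 0.0498
```

```bash
python3 -c "
from h import *;mom('lift');momavg('start',5)"
```

```text
lift t 19.0 pos [ 0.544  -0.0254  0.1233] rot [-1.5709e+00  1.2000e-03 -1.6890e-01] F [-0.41 -0.51 -5.99] M [0.039 0.084 0.032] My 0.089 w 0.0498 tau [ 2.000e-02 -5.872e+01 -3.547e+01 -1.000e-02  2.000e-02  0.000e+00]
start [ 7.2600e-02 -5.9358e+00  1.1500e-02  1.3000e-03] sd [2.490e-02 4.669e-01 4.500e-03 2.000e-04] t 19.2
```

Now rock the middle case.

{"op": "step_arm", "data": {"targets": [[0,0,0,0,0,4],[0,0,0,0,0,6],[0,0,0,0,0,7],[0,0,0,0,0,7],[0,0,0,0,0,4],[0,0,0,0,0,0],[0,0,0,0,0,0],[0,0,0,0,0,0],[0,0,0,0,0,0],[0,0,0,0,0,0]]}}

```text
time_s: 20.5
ee_pos: [0.5444, -0.0254, 0.1242]
eef_rot: [-1.571, 0.488, -0.169]
force: [-0.7, -0.2, -6.5]
grip_width: 0.0498
```

```bash
python3 -c "
from h import *;mom('orange down')"
```

```text
orange down t 20.5 pos [ 0.5444 -0.0254  0.1242] rot [-1.5708  0.4881 -0.1688] F [-0.72 -0.23 -6.55] M [-0.093 -0.588  0.031] My -0.595 w 0.0498 tau [ 1.000e-02 -7.360e+01 -3.437e+01  7.000e-02  1.930e+00  1.000e-02]
```

{"op": "step_arm", "data": {"targets": [[0,0,0,0,0,-4],[0,0,0,0,0,-6],[0,0,0,0,0,-7],[0,0,0,0,0,-7],[0,0,0,0,0,-4],[0,0,0,0,0,0],[0,0,0,0,0,0],[0,0,0,0,0,0]]}}

```text
time_s: 21.5
ee_pos: [0.5446, -0.0255, 0.1237]
eef_rot: [-1.571, 0.001, -0.169]
force: [-1.1, -0.5, -6.3]
grip_width: 0.0496
```

```bash
python3 -c "
from h import *;momavg('level after orange',7)"
```

```text
level after orange [ 9.5700e-02 -5.7701e+00 -1.3000e-03  9.0000e-04] sd [1.390e-02 4.765e-01 1.070e-02 3.000e-04] t 21.8
```

{"op": "step_arm", "data": {"targets": [[0,0,0,0,0,-4],[0,0,0,0,0,-6],[0,0,0,0,0,-7],[0,0,0,0,0,-7],[0,0,0,0,0,-4],[0,0,0,0,0,0],[0,0,0,0,0,0],[0,0,0,0,0,0],[0,0,0,0,0,0],[0,0,0,0,0,0]]}}

```text
time_s: 23.1
ee_pos: [0.5445, -0.0255, 0.1239]
eef_rot: [-1.571, -0.488, -0.169]
force: [0.1, -0.6, -5.5]
grip_width: 0.0499
```

```bash
python3 -c "
from h import *;mom('grey down')"
```

```text
grey down t 23.1 pos [ 0.5445 -0.0255  0.1239] rot [-1.5708 -0.4884 -0.169 ] F [ 0.08 -0.57 -5.55] M [ 0.119  0.581 -0.027] My 0.593 w 0.0499 tau [-1.000e-02 -4.289e+01 -3.342e+01 -1.200e-01 -1.790e+00 -1.000e-02]
```

{"op": "step_arm", "data": {"targets": [[0,0,0,0,0,4],[0,0,0,0,0,6],[0,0,0,0,0,7],[0,0,0,0,0,7],[0,0,0,0,0,4],[0,0,0,0,0,0],[0,0,0,0,0,0],[0,0,0,0,0,0]]}}

```text
time_s: 24.1
ee_pos: [0.5442, -0.0253, 0.1241]
eef_rot: [-1.571, -0.001, -0.169]
force: [0.2, -0.3, -5.9]
grip_width: 0.0494
```

```bash
python3 -c "
from h import *;momavg('level after grey',7);mom()"
```

```text
level after grey [-7.7900e-02 -5.8289e+00  1.5100e-01 -7.0000e-04] sd [2.550e-02 3.705e-01 1.060e-02 3.000e-04] t 24.4
 t 24.45 pos [ 0.5444 -0.0254  0.124 ] rot [-1.5708e+00 -2.0000e-04 -1.6890e-01] F [-0.06  0.01 -5.84] M [ 0.012 -0.073 -0.014] My -0.07 w 0.05 tau [ 1.000e-02 -5.751e+01 -3.467e+01 -1.000e-02  1.700e-01  0.000e+00]
```

The middle case rattles (+0.096 against −0.078 N m level). The right one must be rocked too, so I stand this one back on its pad.

{"op": "step_arm", "data": {"targets": [[0,12,0,0,0,0],[0,25,0,0,0,0],[0,28,0,0,0,0],[0,22,0,0,0,0],[0,11,0,0,0,0],[0,7,0,0,0,0],[0,3,0,0,0,0],[0,1.5,0,0,0,0],[0,0.5,0,0,0,0],[0,0,0,0,0,0],[0,0,0,0,0,0]]}}

```text
time_s: 25.82
ee_pos: [0.5445, -0.0255, 0.0142]
eef_rot: [-1.571, -0.0, -0.169]
force: [-0.4, 0.6, -5.2]
grip_width: 0.0496
```

{"op": "step_arm", "data": {"targets": [[0,0,0,0,0,0],[0,0,0,0,0,0],[0,0,0,0,0,0],[0,0,0,0,0,0],[0,0,0,0,0,0],[0,-10,0,0,0,0],[0,-25,0,0,0,0],[0,-40,0,0,0,0],[0,-50,0,0,0,0],[0,-40,0,0,0,0],[0,-20,0,0,0,0],[0,0,0,0,0,0]], "gripper": 1}}

```text
time_s: 27.32
ee_pos: [0.5449, -0.0255, 0.2007]
eef_rot: [-1.571, -0.003, -0.169]
force: [-0.2, -1.1, -0.8]
grip_width: 0.0938
```

```bash
python3 -c "
from h import *
from station import camera,get_obs
mom()
cv2.imwrite('pics/s3.png',camera('wrist')['pixels'][:,:,::-1])
o=get_obs();print(go(o,.5004,-.2220,.2,-.265))"
```

```text
t 27.32 pos [ 0.5449 -0.0255  0.2007] rot [-1.5706 -0.0031 -0.1689] F [-0.2  -1.13 -0.79] M [0.071 0.046 0.009] My 0.057 w 0.0938 tau [ 2.000e-02 -5.476e+01 -3.700e+01 -1.000e-02  5.700e-01  0.000e+00]
(array([ -10.3,   -0.8, -201.2]), array([-0.  ,  5.5 ,  0.05]))
```

View pics/s3.png

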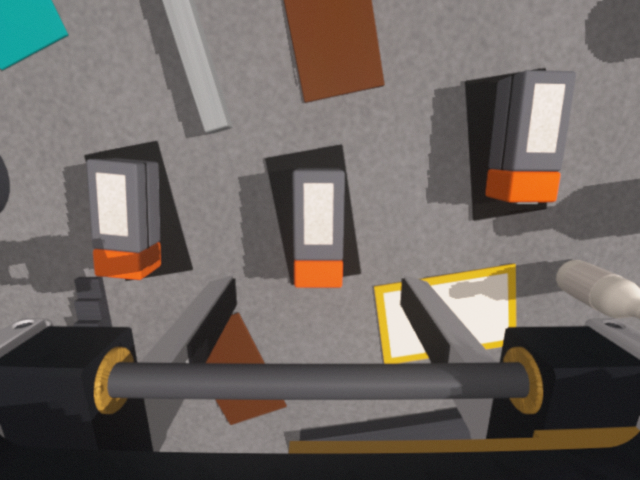

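All three cases are standing on their pads; the middle one is at (294–344, 170–287). Moving to the right one.

{"op": "step_arm", "data": {"targets": [[-1,0,-14,0,0,0],[-2,0,-32,0,0,0],[-2,0,-38,0,0,0],[-2,0,-38,0,0,0],[-2,0,-38,0,0,0],[-1,0,-27,0,2.5,0],[0,0,-14,0,3,0],[0,0,0,0,0,0],[0,0,0,0,0,0]]}}

```text
time_s: 28.5
ee_pos: [0.5003, -0.2211, 0.1987]
eef_rot: [-1.571, 0.0, -0.264]
force: [0.1, -0.7, 0.7]
grip_width: 0.0942
```

```bash
python3 -c "
from h import *
from station import camera,get_obs
o=get_obs();c=camera('wrist')
im=c['pixels'][:,:,::-1][150:300,240:400]
cv2.imwrite('pics/w3c.png',cv2.resize(im,None,fx=4,fy=4,interpolation=cv2.INTER_CUBIC))"
```

```text
(no output)
```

View pics/w3c.png

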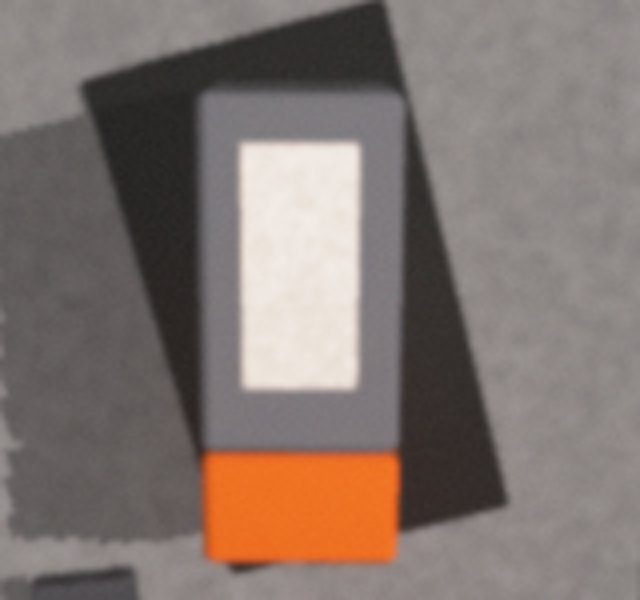

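```bash
python3 - <<'E'
from h import *
from station import camera,get_obs
o=get_obs();c=wcam(camera("wrist"),o)
m=fit(c,[np.array(p)/4+[240,150] for p in [(207,561),(397,560),(405,94),(199,94)]]);print(m)
print(go(o,m[0][0],m[0][1],.0138,m[1]))
E
```

```text
(array([ 0.50063169, -0.22314214,  0.054     ]), np.float64(-0.26553328083417077), np.float64(0.11796858138306018), np.float64(0.04900602652243458))
(array([  0.8, 185.1,  -2.1]), array([-0.01,  0.13, -0.01]))
```

{"op": "step_arm", "data": {"targets": [[0.5,15,-2,0,0,0],[0,30,0,0,0,0],[0,40,0,0,0,0],[0,40,0,0,0,0],[0,29,0,0,0,0],[0,18,0,0,0,0],[0,9,0,0,0,0],[0,4,0,0,0,0],[0,0,0,0,0,0]]}}

```text
time_s: 29.72
ee_pos: [0.5004, -0.224, 0.0145]
eef_rot: [-1.571, -0.001, -0.265]
force: [-0.3, 0.0, -0.2]
grip_width: 0.0941
```

{"op": "step_arm", "data": {"targets": [[0,0,0,0,0,0],[0,0,0,0,0,0],[0,0,0,0,0,0],[0,0,0,0,0,0],[0,0,0,0,0,0],[0,0,0,0,0,0]], "gripper": -1, "squeeze": 55}}

```text
time_s: 30.48
ee_pos: [0.5002, -0.2239, 0.014]
eef_rot: [-1.571, -0.0, -0.265]
force: [-1.2, -0.0, 0.7]
grip_width: 0.0496
```

{"op": "step_arm", "data": {"targets": [[0,-8,0,0,0,0],[0,-18,0,0,0,0],[0,-25,0,0,0,0],[0,-25,0,0,0,0],[0,-20,0,0,0,0],[0,-14,0,0,0,0],[0,0,0,0,0,0]]}}

```text
time_s: 31.35
ee_pos: [0.5005, -0.2239, 0.1251]
eef_rot: [-1.571, -0.002, -0.265]
force: [-0.1, 0.5, -6.9]
grip_width: 0.0498
```

{"op": "step_arm", "data": {"targets": [[0,0,0,0,0,4],[0,0,0,0,0,6],[0,0,0,0,0,7],[0,0,0,0,0,7],[0,0,0,0,0,4],[0,0,0,0,0,0],[0,0,0,0,0,0],[0,0,0,0,0,0],[0,0,0,0,0,0],[0,0,0,0,0,0]]}}

```text
time_s: 32.6
ee_pos: [0.5001, -0.2238, 0.1242]
eef_rot: [-1.571, 0.488, -0.265]
force: [0.1, 0.8, -6.3]
grip_width: 0.0495
```

{"op": "step_arm", "data": {"targets": [[0,0,0,0,0,-4],[0,0,0,0,0,-6],[0,0,0,0,0,-7],[0,0,0,0,0,-7],[0,0,0,0,0,-4],[0,0,0,0,0,0],[0,0,0,0,0,0],[0,0,0,0,0,0]]}}

```text
time_s: 33.6
ee_pos: [0.5003, -0.2238, 0.1237]
eef_rot: [-1.571, 0.001, -0.265]
force: [-0.3, -0.3, -6.9]
grip_width: 0.0496
```

```bash
python3 -c "
from h import *;momavg('level after orange',7);mom()"
```

```text
level after orange [ 1.0570e-01 -6.5794e+00 -1.0900e-02  8.0000e-04] sd [2.430e-02 5.739e-01 1.060e-02 3.000e-04] t 33.9
 t 33.95 pos [ 0.5002 -0.2238  0.1239] rot [-1.5707e+00  3.0000e-04 -2.6490e-01] F [-0.27 -0.07 -6.5 ] M [0.023 0.126 0.038] My 0.128 w 0.0499 tau [ 1.000e-02 -5.818e+01 -3.510e+01 -1.000e-02 -3.000e-02  0.000e+00]
```

{"op": "step_arm", "data": {"targets": [[0,0,0,0,0,-4],[0,0,0,0,0,-6],[0,0,0,0,0,-7],[0,0,0,0,0,-7],[0,0,0,0,0,-4],[0,0,0,0,0,0],[0,0,0,0,0,0],[0,0,0,0,0,0],[0,0,0,0,0,0],[0,0,0,0,0,0]]}}

```text
time_s: 35.2
ee_pos: [0.5002, -0.2238, 0.1239]
eef_rot: [-1.571, -0.488, -0.265]
force: [-0.1, -0.5, -5.6]
grip_width: 0.0498
```

{"op": "step_arm", "data": {"targets": [[0,0,0,0,0,4],[0,0,0,0,0,6],[0,0,0,0,0,7],[0,0,0,0,0,7],[0,0,0,0,0,4],[0,0,0,0,0,0],[0,0,0,0,0,0],[0,0,0,0,0,0]]}}

```text
time_s: 36.2
ee_pos: [0.4999, -0.2238, 0.1241]
eef_rot: [-1.571, -0.001, -0.265]
force: [-0.3, 0.5, -6.1]
grip_width: 0.0496
```

```bash
python3 -c "
from h import *;momavg('level after grey',7);mom()"
```

```text
level after grey [ 1.1770e-01 -6.2221e+00 -5.3900e-02 -7.0000e-04] sd [2.080e-02 3.877e-01 1.010e-02 3.000e-04] t 36.5
 t 36.55 pos [ 0.5001 -0.2238  0.124 ] rot [-1.5709e+00 -2.0000e-04 -2.6490e-01] F [-0.79  0.18 -6.32] M [-0.005  0.095  0.001] My 0.091 w 0.0498 tau [-1.000e-02 -5.831e+01 -3.507e+01 -1.000e-02 -4.000e-02 -0.000e+00]
```

The right case is quiet (+0.106 and +0.118 N m). I'll set it back and return to the middle one.

{"op": "step_arm", "data": {"targets": [[0,12,0,0,0,0],[0,25,0,0,0,0],[0,28,0,0,0,0],[0,22,0,0,0,0],[0,11,0,0,0,0],[0,7,0,0,0,0],[0,3,0,0,0,0],[0,1.5,0,0,0,0],[0,0.7,0,0,0,0],[0,0,0,0,0,0],[0,0,0,0,0,0]]}}

```text
time_s: 37.92
ee_pos: [0.5002, -0.2239, 0.014]
eef_rot: [-1.571, -0.0, -0.265]
force: [-0.1, -0.4, -5.2]
grip_width: 0.0496
```

{"op": "step_arm", "data": {"targets": [[0,0,0,0,0,0],[0,0,0,0,0,0],[0,0,0,0,0,0],[0,0,0,0,0,0],[0,0,0,0,0,0],[0,-10,0,0,0,0],[0,-25,0,0,0,0],[0,-40,0,0,0,0],[0,-50,0,0,0,0],[0,-40,0,0,0,0],[0,-20,0,0,0,0],[0,0,0,0,0,0]], "gripper": 1}}

```text
time_s: 39.42
ee_pos: [0.5006, -0.224, 0.2005]
eef_rot: [-1.572, -0.003, -0.265]
force: [0.5, 1.2, -0.6]
grip_width: 0.0937
```

```bash
python3 -c "
from h import *
from station import camera,get_obs
mom()
cv2.imwrite('pics/s4.png',camera('wrist')['pixels'][:,:,::-1])
o=get_obs();print(go(o,.5445,-.0255,.2,-.169))"
```

```text
t 39.42 pos [ 0.5006 -0.224   0.2005] rot [-1.5715 -0.0031 -0.2649] F [ 0.52  1.23 -0.61] M [-0.001 -0.034 -0.004] My -0.033 w 0.0937 tau [ 2.000e-02 -5.517e+01 -3.702e+01 -3.000e-02  5.600e-01 -0.000e+00]
(array([ -9.1,  -1.1, 203. ]), array([ 0.01, -5.5 ,  0.04]))
```

View pics/s4.png

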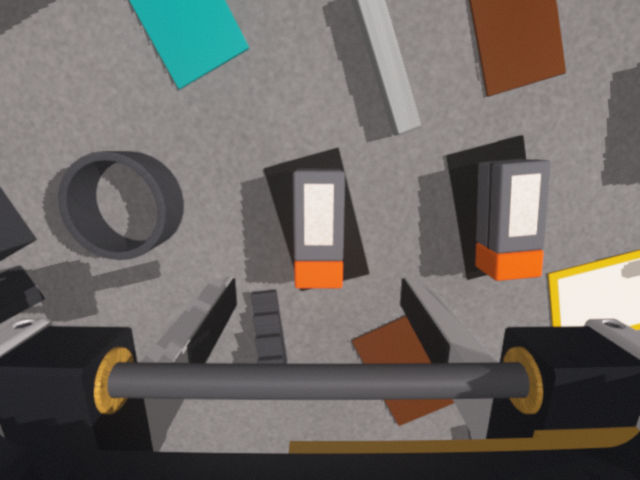

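The right case stands on its pad at (294–344, 170–288). Back to the middle.

{"op": "step_arm", "data": {"targets": [[-1,0,14,0,0,0],[-2,0,33,0,0,0],[-2,0,38,0,0,0],[-2,0,38,0,0,0],[-1,0,38,0,0,0],[-1,0,28,0,-2.5,0],[0,0,14,0,-3,0],[0,0,0,0,0,0],[0,0,0,0,0,0]]}}

```text
time_s: 40.6
ee_pos: [0.5438, -0.0261, 0.1985]
eef_rot: [-1.571, 0.0, -0.17]
force: [-0.0, 0.5, -0.2]
grip_width: 0.0944
```

```bash
python3 -c "
from h import *
from station import camera,get_obs
o=get_obs();print(go(o,.5445,-.0255,.0142,-.169))"
```

```text
(array([  0.6, 184.3,   0.7]), array([ 0.01, -0.07, -0.02]))
```

{"op": "step_arm", "data": {"targets": [[0.6,15,0.7,0,0,0],[0,30,0,0,0,0],[0,40,0,0,0,0],[0,40,0,0,0,0],[0,28,0,0,0,0],[0,18,0,0,0,0],[0,9,0,0,0,0],[0,4,0,0,0,0],[0,0,0,0,0,0]]}}

```text
time_s: 41.72
ee_pos: [0.545, -0.0249, 0.0152]
eef_rot: [-1.571, -0.001, -0.169]
force: [1.0, 0.3, 0.2]
grip_width: 0.0942
```

{"op": "step_arm", "data": {"targets": [[0,0,0,0,0,0],[0,0,0,0,0,0],[0,0,0,0,0,0],[0,0,0,0,0,0],[0,0,0,0,0,0],[0,0,0,0,0,0]], "gripper": -1, "squeeze": 55}}

```text
time_s: 42.48
ee_pos: [0.5447, -0.0248, 0.0148]
eef_rot: [-1.571, 0.0, -0.169]
force: [-0.6, -0.3, 0.8]
grip_width: 0.0497
```

{"op": "step_arm", "data": {"targets": [[0,-8,0,0,0,0],[0,-18,0,0,0,0],[0,-28,0,0,0,0],[0,-30,0,0,0,0],[0,-30,0,0,0,0],[0,-20,0,0,0,0],[0,-12,0,0,0,0],[0,0,0,0,0,0],[0,0,0,0,0,0]]}}

```text
time_s: 43.6
ee_pos: [0.5443, -0.0248, 0.1599]
eef_rot: [-1.571, 0.001, -0.169]
force: [-0.6, 0.3, -6.4]
grip_width: 0.0498
```

```bash
python3 -c "
from h import *
from station import camera,get_obs
o=get_obs();mom();print(go(o,.6885,.113,.16,-.169))"
```

```text
t 43.6 pos [ 0.5443 -0.0248  0.1599] rot [-1.5709e+00  1.4000e-03 -1.6900e-01] F [-0.59  0.34 -6.44] M [-0.036 -0.081 -0.016] My -0.086 w 0.0498 tau [ 2.000e-02 -5.754e+01 -3.668e+01 -1.000e-02  1.900e-01 -0.000e+00]
(array([119. ,  -0.2, 160.1]), array([ 0.  ,  0.  , -0.08]))
```

{"op": "step_arm", "data": {"targets": [[8,0,11,0,0,0],[18,0,24,0,0,0],[22,0,30,0,0,0],[22,0,30,0,0,0],[22,0,30,0,0,0],[18,0,24,0,0,0],[9,0,11,0,0,0],[0,0,0,0,0,0],[0,0,0,0,0,0]]}}

```text
time_s: 44.72
ee_pos: [0.6886, 0.1128, 0.1602]
eef_rot: [-1.571, 0.001, -0.169]
force: [0.5, 0.1, -6.0]
grip_width: 0.0497
```

```bash
python3 -c "
from h import *;momavg('mat level, slug grey',5);mom()"
```

```text
mat level, slug grey [-5.9400e-02 -5.9358e+00  1.1900e-01  3.0000e-04] sd [0.0165 0.15   0.0039 0.0004] t 44.925
 t 44.98 pos [0.6888 0.1126 0.161 ] rot [-1.5707e+00 -3.0000e-04 -1.6940e-01] F [-0.56  0.21 -6.39] M [-0.082 -0.013  0.005] My -0.027 w 0.0498 tau [ 3.000e-02 -7.758e+01 -3.841e+01  2.000e-02  1.200e-01 -0.000e+00]
```

{"op": "step_arm", "data": {"targets": [[0,0,0,0,0,4],[0,0,0,0,0,6],[0,0,0,0,0,6],[0,0,0,0,0,6],[0,0,0,0,0,4],[0,0,0,0,0,0],[0,0,0,0,0,0],[0,0,0,0,0,0],[0,0,0,0,0,0],[0,0,0,0,0,0]]}}

```text
time_s: 46.22
ee_pos: [0.6889, 0.113, 0.1611]
eef_rot: [-1.571, 0.453, -0.169]
force: [-0.1, -0.5, -6.6]
grip_width: 0.0494
```

```bash
python3 -c "
from h import *;mom('tilted')
from station import get_obs;print(get_obs()['qpos'])"
```

```text
tilted t 46.23 pos [0.6889 0.113  0.1611] rot [-1.5707  0.4531 -0.1688] F [-0.06 -0.46 -6.58] M [-0.1   -0.59  -0.025] My -0.599 w 0.0494 tau [ 3.000e-02 -9.225e+01 -3.821e+01  4.100e-01  1.740e+00  1.000e-02]
[ 0.06980451  1.02426177  0.53832308  0.11514125  2.01830668 -1.30549829]
```

```bash
python3 -c "
from h import *
from station import camera
momavg('final',6)
for n in('scene','top'):cv2.imwrite(f'pics/end{n}.png',camera(n)['pixels'][:,:,::-1])
mom()"
```

```text
final [-0.5793 -6.2436  1.7508  0.4535] sd [2.19e-02 3.96e-01 3.60e-03 2.00e-04] t 46.475
 t 46.62 pos [0.6889 0.1129 0.1607] rot [-1.5708  0.4538 -0.169 ] F [-0.66  0.76 -4.73] M [-0.115 -0.585 -0.063] My -0.596 w 0.0498 tau [ 0.000e+00 -9.208e+01 -3.821e+01  4.100e-01  1.760e+00  1.000e-02]
```

View pics/endscene.png

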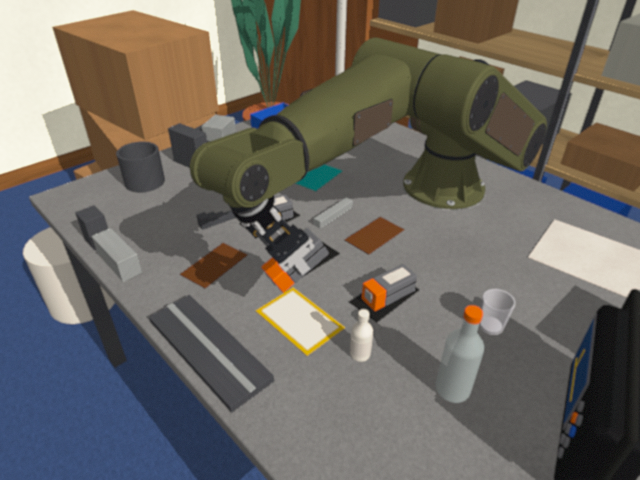

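View pics/endtop.png

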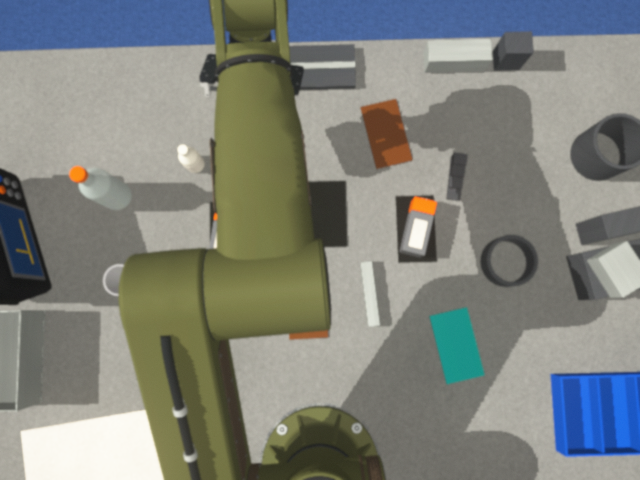

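The scene view shows the case held over the mat, orange end down at (278,275), and the left case standing at (390,287). The top view shows the right case standing at (418,228) and the bystanders where they were.

```bash
python3 -c "
from station import job
print(job.hand_in())"
```

```text
the job is handed in; nothing more can be done
None
```

The middle case is the one that rattles. I handed the job in with it held over the hand-over mat, at about 46.6 s of the 72 s allowed. The hand-in gives no verdict.

I rocked each case about 28° each way over its own pad, in the order left, middle, right. I compared the moment about the case's y, held level after each tip:

| Case | After orange end down (N m) | After grey end down (N m) | Result |
|---|---|---|---|
| Left | −0.10 | −0.09 | Quiet |
| Middle | +0.10 | −0.08 | Rattles |
| Right | +0.11 | +0.12 | Quiet |

- **Left case:** single readings on the first rocking differed by 0.05 N m, so I tipped it orange end down once more and averaged several readings. The averages agreed.
- **Final pose:** the arm is at rest and still gripping the middle case. Its underside centre is about 0.15 m up and within about 10 mm of the mat's middle, with the orange end about 26° down.
- **Block position:** the final moment of −0.58 N m fits the block lying at the orange end. I inferred this from the moment and did not see it directly.
- **Other things:** wrist-camera pictures after each release showed the left and right cases standing on their pads. The last views from the scene and top cameras showed no bystander moved. In the top view the arm hides most of the left case and part of the beaker, but both show clearly in the scene view.

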